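# Find the holes of a bearing cover with a drift pin and fit the first screw

### The job

The round cover lies on the bearing pedestal with its holes short of those in the flange under it, which it hides: it has to be swung clockwise, and the holes can only be found by feel. With the shouldered drift pin in the cover's left-hand hole, feel lightly for the hole below as the cover swings round, and work the drift gently down through both until its shoulder is on the cover; leave it standing there to keep the parts in line, then put the cap screw into what was the right-hand hole until its washer is down on the cover. Do not force anything, and leave the punch and the other things on the bench where they are.

Things in the scene. Friction and masses are not known exactly. Their poses are not given: they have to be found in the camera images.
- pedestal: Dark bearing pedestal bolted to the bench: 128 mm square foot, column, and a round dark flange, 168 mm in diameter, 8 mm thick, top 52 mm above the bench. It does not move; its three 15 mm through holes, 120 degrees apart on a 66 mm radius, are hidden by the cover and their angle is not known. Origin: on the axis, on the bench; at yaw 0 x points away from the robot, y left, z up.
- cover: Bright steel round cover, 168 mm in diameter, 6 mm thick, on the pedestal's flange, its top 58.3 mm above the bench, with a 68 mm wide, 14 mm high hub in the middle and a 25 mm shaft end up to 30 mm above the cover's top. Origin: on the axis, at the cover's underside. It only turns about the axis, with light friction (about 3 N at a hole), and stays where it is left.
- hole_a (a point): Centre of the cover's hole that is at the left, seen from the robot, at the start (15 mm, through 6 mm), at its top face, 66 mm from the axis. The drift goes here. At the start the nearest hole in the flange below lies 7 to 55 mm farther round the circle, clockwise seen from above; the face of the flange is 6 mm below the cover's top.
- hole_b (a point): Centre of the cover's hole that is at the right at the start (15 mm, through 6 mm), at its top face, 66 mm from the axis, 120 degrees anticlockwise from hole_a. The cap screw goes here.
- hole_c (a point): Centre of the cover's third hole, at the rear at the start, same size; stays empty.
- drift: Dark steel drift pin, 95 mm long, 160 g, stands in the wooden stand, shoulder on the wood. Origin: centre of its tip; z up the pin. Flat tip 9.6 mm wide, rounded to 11 mm, tapering to 14 mm at 19 mm, then parallel 14 mm up to the shoulder at 36 mm; collar 24 mm wide, 4 mm thick; above it a ringed round grip 18 mm thick up to 95 mm. Fully in, its tip is 36 mm below the cover's top.
- cap_screw: Dark socket-head cap screw with a bright washer fixed under its head, 60 g, upright in the wooden stand, head up. Origin: centre of its lower end; z up. Shank 12 mm thick, 28 mm long, bevelled end; washer 22 mm wide, 2 mm thick; round head 18 mm wide from 30 to 42 mm above the origin. Drops into its hole by its own weight once the holes are in line.
- punch: Plain dark steel punch, 15.6 mm thick with a slimmer end, 94 mm long, upright in the third hole of the stand; has no shoulder and is not needed. Origin: its lower end.
- stand: Wooden stand, 62 x 160 x 50 mm, fixed to the bench, with three 17 mm holes right through on its long centre line, at y = -50, 0 and +50 mm. Origin: centre of its underside; y along it. Which of drift, cap screw and punch stands in which hole varies.
- tape_measure: Yellow tape measure, 36 x 90 x 64 mm, bystander. Origin: centre of its underside.
- spanner_17: Steel spanner 204 mm long, bystander. Origin: centre of its underside.
- screwdriver: Screwdriver 210 mm long with red handle, bystander. Origin: centre of its underside.
- oil_can: Green oil can with a long spout, 186 mm high, bystander at the back left. Origin: centre of its underside.

How it is judged:
By the outcome, as a careful person would: the job done as asked, in the order asked, and still so for the second after the job is handed in, with the robot touching nothing.
It also fails if it takes over 67 s, if anything falls off the work surface, if the arm or the gripper's body presses on something with over 40 N, if the wrist force passes 120 N, or if a joint passes its speed limit or range.

### The arm

A 7-joint arm with a two-finger parallel gripper is mounted at the origin on a cart in front of the work surface, level with it; the furniture and walls round the work are solid. World frame = base frame: x ahead of the robot, y to its left, z up, the work surface at z = 0. Lengths are in m, angles in rad, forces in N, time in s.
With the tool pointing down it reaches from about 0.425 to 0.95 m from the base axis. Payload 4.7 kg.
Tool frame: the origin (TCP) lies between the finger pads; the fingertips stand 25 mm ahead of it and the grasp point (between the pads) lies 6 mm ahead of it; z points along the fingers, y is the line along which they close (so a half turn about z gives the same grasp; the last joint's range is limited). The gripper opens to 85 mm and grips with 20 to 120 N. Pads are 22 mm wide; open, the fingers measure 114 mm over their backs; the gripper's body (76 mm by 85 mm) begins 54 mm behind the grasp point. The pads swing forward as they close: fully open they stand 13 mm farther back than shut.
Start: joints at [-0.029, 0.469, -0.049, 1.532, 0.024, 1.141, -0.082], TCP at [0.675, 0, 0.256] pointing down, gripper open.
Joint ranges: [-2.59, 2.59], [-0.33, 1.99], [-1.39, 1.29], [0.1, 2.45], [-1.04, 4.18], [0.21, 1.99], [-2.66, 2.66]. Speed limits (rad/s): [2.57, 2.57, 3.14, 3.14, 3.14, 3.14, 3.14].

### API

Orientations are given as a 3x3 rotation matrix whose columns are the frame's x, y, z axes.
In Python, from rig import * gives the robot as it stands. Calls block until the motion is done:
- movep(position, orientation): joint-space move of the TCP to a pose.
- move_l(position, attitude=None, feed=0.15, until_force=None): straight line of the TCP; attitude=None keeps the orientation; feed is the mean speed in m/s. With until_force (N) it stops when the force on the tool has changed by that much, and returns True; else False.
- move_joints(angles): joint-space move.
- command_gripper(opening, newtons=None): finger opening in m; newtons is the grip in N (None keeps the last); returns when the fingers have stopped.
- sleep(seconds).
- inverse_kinematics(position, orientation): joint angles nearest the present ones, or None.
- sense(): the state.
- camera(name): name is "scene" or "side" or "wrist"; returns (picture, depth): 384x512x3 uint8, red, green, blue; 384x512 float32, m along the optical axis (not along the pixel's ray), 0 where there is no reading.
- camera_params(name): a dict with "K" (3x3 intrinsics, pixels), "dist" ([k1, k2, p1, p2, k3] as OpenCV has them; the pictures are not rectified), "position" and "rotation" of the camera in the world; the wrist camera has in their place "tool_from_camera" (4x4, takes a point from camera to tool coordinates, whose origin is the TCP and whose axes are the flange's). Camera axes: x right, y down, z forward; pixel columns grow to the right and rows downward; lengths in m; the calibration is good to about 2 mm. A picture is of the moment at which its call begins: read the wrist's pose just before it. camera_params takes no time and is no camera call.
A pose or a line that the arm cannot do raises Unreachable and nothing moves.
- finish_job(): hands the job in; it is judged then, once.
The state is a dict: "time_s": time; "joint_pos": joint angles; "qd": joint speeds; "joint_efforts": joint torques, N m; "position": TCP position; "tcp_rot": TCP orientation; "wrist_force": force on the tool from outside, world axes, zero at the start; "ft_torque": the same for the moment, N m; "finger_gap": finger opening in m; "gripper_force": force on a finger pad.
Only numpy, scipy, OpenCV 4.12 (cv2) and the standard library are available. Lean on these libraries where they do the work, as an engineer would, in place of code of your own. Each camera call takes 0.05 s, during which the arm holds its last target. There are 200 camera calls.

## Working session

There is one attempt and no reset: what is moved stays moved. The work goes in short steps, each a Python script; the robot and the scene stay as the last script left them, time stands still between calls to the robot, and variables do not carry over. Pictures are saved under pics/ and viewed, at most 10 in all, crops included, and the job is handed in when it is done.

```bash
ls; mkdir -p pics; python3 - <<'E'
from rig import *
import cv2,numpy as np
ims=[]
for n in ["scene","side"]:
    p,d=camera(n); np.savez(f"pics/{n}0.npz",p=p,d=d); c=camera_params(n); print(n,c); ims.append(p)
s=sense();p,d=camera("wrist");np.savez("pics/wrist0.npz",p=p,d=d,pos=s["position"],R=s["tcp_rot"]);print(camera_params("wrist"),s)
cv2.imwrite("pics/a.png",cv2.resize(ims[0],(800,600))[:,:,::-1])
cv2.imwrite("pics/b.png",cv2.resize(p,(800,600))[:,:,::-1])
cv2.imwrite("pics/c.png",cv2.resize(ims[1],(800,600))[:,:,::-1])
E
```

```text
pics
scene {'K': array([[460.65202853,   0.        , 253.21853686],
       [  0.        , 460.65202853, 192.6818865 ],
       [  0.        ,   0.        ,   1.        ]]), 'dist': array([-0.17340812,  0.        ,  0.        ,  0.        ,  0.        ]), 'position': array([ 0.12154509, -1.11648619,  1.00579124]), 'rotation': array([[ 0.87529135, -0.3399296 ,  0.34396644],
       [-0.48352842, -0.6032878 ,  0.63422717],
       [-0.00808183, -0.72145111, -0.69241822]])}
side {'K': array([[383.70595262,   0.        , 259.25362597],
       [  0.        , 383.70595262, 193.35840718],
       [  0.        ,   0.        ,   1.        ]]), 'dist': array([-0.11358165,  0.        ,  0.        ,  0.        ,  0.        ]), 'position': array([ 0.02973082, -0.89088759,  0.560446  ]), 'rotation': array([[ 0.76419915, -0.30598854,  0.56777695],
       [-0.64463421, -0.3911896 ,  0.65682375],
       [ 0.0211279 , -0.8679526 , -0.49619744]])}
{'K': array([[334.83980772,   0.        , 252.98017242],
       [  0.        , 334.83980772, 188.95327173],
       [  0.        ,   0.        ,   1.        ]]), '
[... 613 characters left out ...]
1431013e-03, -7.20667600e-04, -4.26750340e-03,
       -1.06906577e-03, -9.79186560e-05, -4.04415473e-04]), 'joint_efforts': array([ 5.33060393e-04, -5.11518788e+01, -4.69155551e-02, -2.38390929e+01,
        1.07741368e-02,  4.46335340e-03,  2.13932526e-05]), 'position': array([6.74507676e-01, 4.16464382e-05, 2.55344538e-01]), 'tcp_rot': array([[-6.76630167e-05,  9.99998363e-01, -1.80837585e-03],
       [ 9.99999996e-01,  6.75575631e-05, -5.83750311e-05],
       [-5.82527661e-05, -1.80837979e-03, -9.99998363e-01]]), 'wrist_force': array([ 0.22800388, -0.1037591 ,  0.00120614]), 'ft_torque': array([-0.00631744,  0.00215598,  0.02333997]), 'gripper_force': 0.0, 'finger_gap': 0.0856075646611556}
```

View pics/a.png

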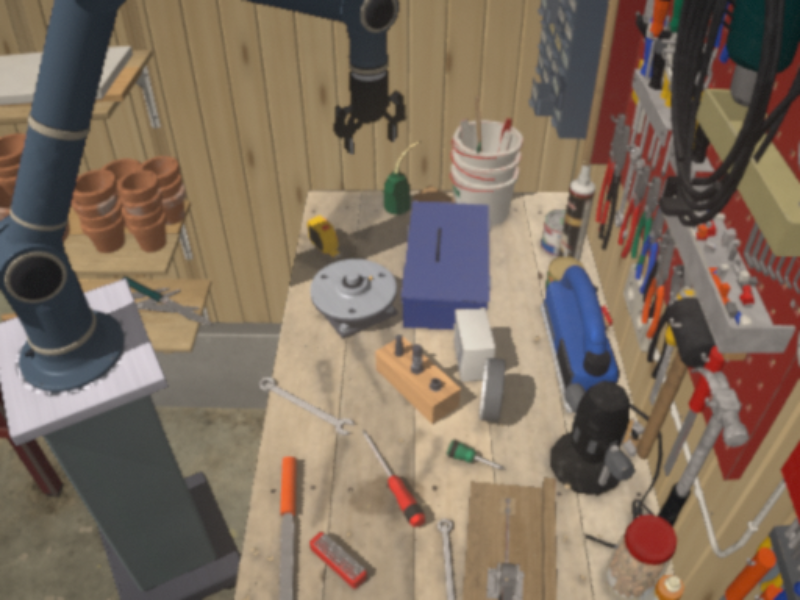

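View pics/b.png

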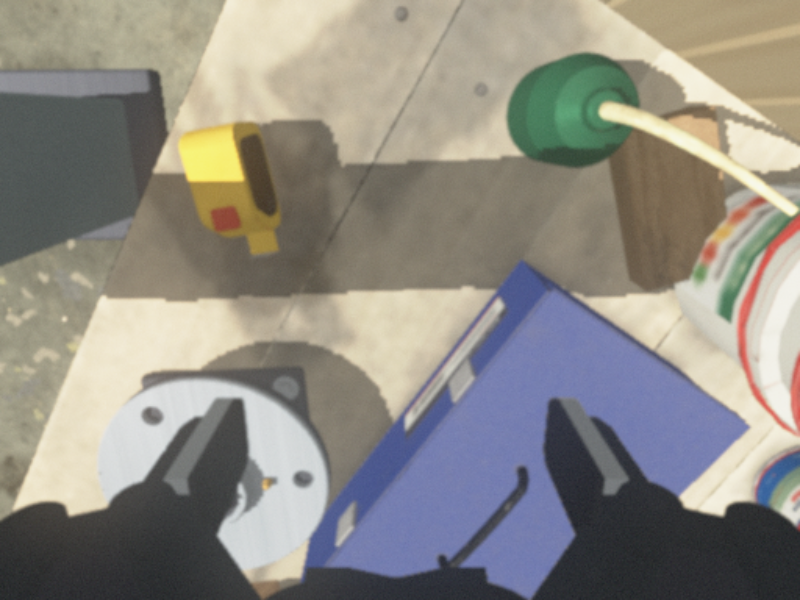

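View pics/c.png

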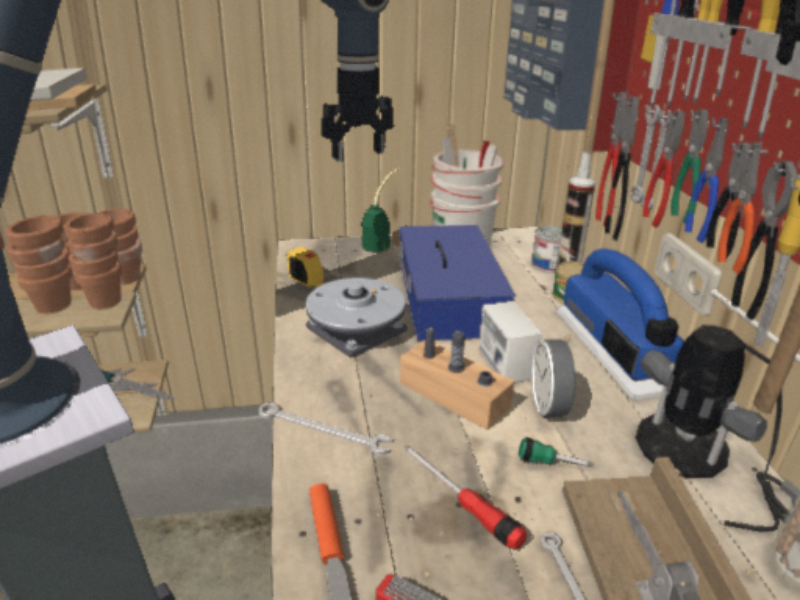

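The scene view shows the cover at about (353,290) on the 800x600 picture. The stand is at (418,378), with the plain punch at (398,343), the collared pin at (416,358) and the cap screw at (437,383). The wrist view shows cover holes at (152,415) and (303,479). I'll measure these next.

```bash
cat > h.py <<'E'
from rig import *
import numpy as np,cv2
def cam(n,s=None):
    c=camera_params(n)
    if n!="wrist": return c["K"],c["dist"],c["position"],c["rotation"]
    T=c["tool_from_camera"]; R=s["tcp_rot"]
    return c["K"],c["dist"],s["position"]+R@T[:3,3],R@T[:3,:3]
def plane(C,uv,z):
    K,D,p,R=C
    q=cv2.undistortPoints(np.array(uv,float).reshape(-1,1,2),K,D)[:,0]
    r=np.c_[q,np.ones(len(q))]@R.T
    return p+r*((z-p[2])/r[:,2])[:,None]
def cloud(C,d):
    h,w=d.shape; v,u=np.mgrid[:h,:w]; K,D,p,R=C
    q=cv2.undistortPoints(np.c_[u.ravel(),v.ravel()].astype(float).reshape(-1,1,2),K,D)[:,0]
    return ((np.c_[q,np.ones(len(q))]*d.ravel()[:,None])@R.T+p).reshape(h,w,3)
def snap(n):
    s=sense(); p,d=camera(n); return p,d,cam(n,s)
def down(yaw):  # tool y (closing line) at angle yaw from world x
    y=np.array([np.cos(yaw),np.sin(yaw),0]); z=np.array([0,0,-1.]); return np.c_[np.cross(y,z),y,z]
E
python3 - <<'E'
from h import *
f=.64
S=cam("scene");B=cam("side")
z=np.load("pics/wrist0.npz");W=cam("wrist",dict(position=z["pos"],tcp_rot=z["R"]))
print("holes wrist",plane(W,np.array([[152,415],[303,479]])*f,.0583))
print("shaft scene",plane(S,[[353*f,281*f]],.088),"side",plane(B,[[356*f,291*f]],.088))
print("screw top",plane(S,[[437*f,382*f]],.064),plane(B,[[486*f,377*f]],.064))
print("pin top mid",plane(S,[[416*f,349*f]],.109),plane(B,[[457*f,334*f]],.109))
print("pin top far",plane(S,[[398*f,338*f]],.09),plane(B,[[430*f,331*f]],.09))
for n,C in(("scene",S),("side",B)):
    d=np.load(f"pics/{n}0.npz"); X=cloud(C,d["d"]); 
    np.save(f"pics/{n}X.npy",X)
    for u,v,l in ((447,225,"boxtop"),(475,320,"white")) if n=="scene" else ((455,260,"boxtop"),(500,325,"white")):
        print(n,l,X[int(v*f),int(u*f)])
    # top height map between
X=np.load("pics/sceneX.npy").reshape(-1,3)
m=(X[:,0]>.4)&(X[:,0]<.95)&(X[:,1]>-.4)&(X[:,1]<.3)&(X[:,2]<.22)
H=np.zeros((14,11))
for x,y,zz in X[m]:
    i=int((y+.4)/.05);j=int((x-.4)/.05);H[i,j]=max(H[i,j],zz*1000)
print("rows y .275..-.375, cols x .425.. mm");print(H[::-1].astype(int))
E
```

```text
holes wrist [[ 0.50562104 -0.11204667  0.0583    ]
 [ 0.60721841 -0.16490867  0.0583    ]]
shaft scene [[ 0.53349339 -0.18787247  0.088     ]] side [[ 0.53064249 -0.18792122  0.088     ]]
screw top [[ 0.55465827 -0.46163007  0.064     ]] [[ 0.55156741 -0.46181421  0.064     ]]
pin top mid [[ 0.54052579 -0.41389238  0.109     ]] [[ 0.54562545 -0.40641711  0.109     ]]
pin top far [[ 0.53503496 -0.36113945  0.09      ]] [[ 0.54192029 -0.35560719  0.09      ]]
scene boxtop [ 0.77951229 -0.12957964  0.08895777]
scene white [ 0.68056878 -0.38463738  0.08627374]
side boxtop [ 0.74688863 -0.1974435   0.08543126]
side white [ 0.64104267 -0.40404728  0.08571885]
rows y .275..-.375, cols x .425.. mm
[[  0   0   0   0 216 219 219   0   0   0   0]
 [  0   0   0   0   3   3 218 160 197   0   0]
 [  0   0   0   4   5   5   5   2 211 219 218]
 [  0   0   2   6   4   4   5   3   4 210 219]
 [  0   0  61  65   4   6  66 168 183  31 194]
 [  0   5  48  67   6   4   6  53 186 201 201]
 [  0   5   3  24   6   4  86  90  86 219 214]
 [  4  55  59  61   3   3  90  91  89 217 219]
 [  3  63  73  64  61  88 103 101  89  88 202]
 [  3  63  91  88  84  88 107  89  89  87   6]
 [  5  62  72  62  89  88 103  92  89   4   4]
 [  5   4  61  86  88  88  89  89  86   5  59]
 [  5   4  55  50  87  88  88  89   4   4  60]
 [  4   5  96  55  87  89  87   5  87 141   0]]
```

```bash
python3 - <<'E'
from h import *
R=down(0)
print(sense()["tcp_rot"].round(2).tolist(),R.tolist())
for i,t in enumerate([(.53,-.25,.26),(.545,-.47,.28)]):
    movep(np.array(t),R); sleep(.2); s=sense(); p,d,C=snap("wrist")
    np.savez(f"pics/w{i+1}.npz",p=p,d=d,pos=s["position"],R=s["tcp_rot"])
    cv2.imwrite(f"pics/w{i+1}.png",cv2.resize(p,(800,600))[:,:,::-1])
print(s["time_s"],s["position"])
E
```

```text
[[-0.0, 1.0, -0.0], [1.0, 0.0, -0.0], [-0.0, -0.0, -1.0]] [[-0.0, 1.0, 0.0], [1.0, 0.0, 0.0], [0.0, 0.0, -1.0]]
2.6083 [ 0.54610743 -0.46773811  0.28029377]
```

View pics/w1.png

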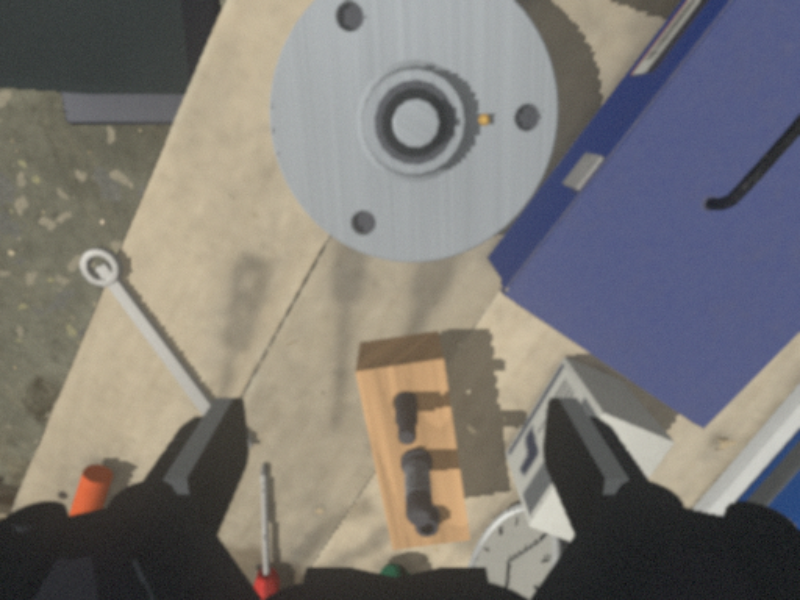

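View pics/w2.png

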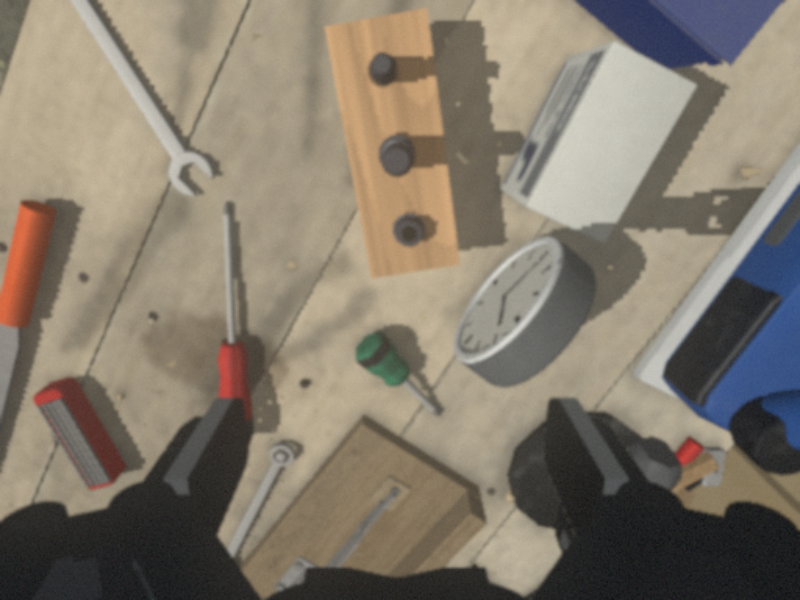

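w1 shows the cover with hole a at (350,15), c at (527,117), b at (363,222) and the shaft at (415,122). w2 shows the punch at (382,68), the collared drift at (397,152) in the middle hole, and the cap screw at (409,230).

```bash
python3 - <<'E'
from h import *
def L(i):
    z=np.load(f"pics/w{i}.npz"); return z["p"],z["d"],cam("wrist",dict(position=z["pos"],tcp_rot=z["R"]))
def blob(p,u,v,r,t):
    g=cv2.cvtColor(p,cv2.COLOR_RGB2GRAY); m=np.zeros_like(g); cv2.circle(m,(int(u*.64),int(v*.64)),r,1,-1)
    k=((g<t)&(m>0)).astype(np.uint8); n,l,st,c=cv2.connectedComponentsWithStats(k)
    i=1+np.argmax(st[1:,4]); return c[i],st[i]
p,d,C=L(1); g=cv2.cvtColor(p,cv2.COLOR_RGB2GRAY)
H=[]
for u,v in((350,15),(363,222),(527,117)):
    c,s=blob(p,u,v,14,115); w=plane(C,[c],.0583)[0]; H.append(w[:2]); print("hole",c,s,w.round(4))
H=np.array(H); ctr=H.mean(0); r=H-ctr; print("ctr",ctr,np.hypot(*r.T),np.degrees(np.arctan2(r[:,1],r[:,0])))
print("shaft",plane(C,[[415*.64,122*.64]],.0883))
# cover disc outline: bright
X=cloud(C,d); m=(abs(X[...,2]-.0583)<.004)&(np.hypot(X[...,0]-ctr[0],X[...,1]-ctr[1])<.1); print("cover z",np.median(X[m][:,2]))
pts=X[m][:,:2]; (cc,rr)=cv2.minEnclosingCircle(pts.astype(np.float32)); print("cover circ",cc,rr)
p,d,C=L(2); X=cloud(C,d)
for n,u,v,zz in(("punch",382,68,.094),("drift",397,152,.109),("screw",409,230,.064)):
    c,s=blob(p,u,v,17,90); print(n,c,s,plane(C,[c],zz)[0].round(4), plane(C,[[u*.64,v*.64]],zz)[0].round(4),"depth z",np.sort(X[int(v*.64)-5:int(v*.64)+6,int(u*.64)-5:int(u*.64)+6,2].ravel())[-20])
m=(abs(X[...,2]-.05)<.004)&(abs(X[...,0]-.545)<.06)&(abs(X[...,1]+.41)<.11)
print("stand",cv2.minAreaRect(X[m][:,:2].astype(np.float32)),m.sum())
E
```

```text
hole [223.11715481  10.0083682 ] [215   1  17  19 239] [ 0.5049 -0.1128  0.0583]
hole [231.78881988 142.11180124] [225 135  15  15 161] [ 0.5104 -0.2267  0.0583]
hole [336.68717949  74.65641026] [330  67  15  17 195] [ 0.6062 -0.1649  0.0583]
ctr [ 0.54052219 -0.16816182] [0.06578547 0.06586553 0.06580007] [ 122.76393462 -117.21047098    2.83711602]
shaft [[ 0.54093888 -0.16786657  0.0883    ]]
cover z 0.05831158871060155
cover circ (0.5485002994537354, -0.17017726600170135) 0.09153396636247635
punch [247.43076923  45.88205128] [237  35  20  19 195] [ 0.541  -0.3616  0.094 ] [ 0.5386 -0.3597  0.094 ] depth z 0.09453307228960772
drift [258.84507042  97.46948357] [245  87  22  25 213] [ 0.5507 -0.4025  0.109 ] [ 0.5467 -0.4024  0.109 ] depth z 0.10976640764237144
screw [263.43644068 146.35169492] [254 138  19  18 236] [ 0.5566 -0.453   0.064 ] [ 0.5549 -0.4539  0.064 ] depth z 0.06462458346522376
stand ((0.5460959672927856, -0.4064263105392456), (0.06206699460744858, 0.1597144603729248), 9.400252342224121) 9096
```

```bash
python3 - <<'E'
from h import *
R=down(np.radians(9.4))
command_gripper(.05,60)
movep(np.array([.5465,-.4035,.17]),R)
move_l(np.array([.5465,-.4035,.092]))
command_gripper(.0,60)
s=sense(); print(s["time_s"],s["position"],s["finger_gap"],s["gripper_force"],s["wrist_force"])
move_l(np.array([.5465,-.4035,.205]),feed=.2)
s=sense(); print(s["time_s"],s["finger_gap"],s["wrist_force"])
move_l(np.array([.5055,-.1135,.20]),feed=.3)
move_l(np.array([.5055,-.1135,.156]),feed=.2)
sleep(.2)
s=sense(); print(s["time_s"],s["position"],s["finger_gap"],s["wrist_force"])
a,d,C=snap("side"); b,d2,C2=snap("scene"); w,dw,Cw=snap("wrist")
def crop(p,x,y): return cv2.resize(p[y:y+100,x:x+130],(390,300),interpolation=cv2.INTER_CUBIC)
cv2.imwrite("pics/g.png",np.vstack([np.hstack([crop(a,165,115),crop(b,165,110)]),np.hstack([cv2.resize(w,(400,300)),np.zeros((300,380,3),np.uint8)])])[:,:,::-1])
E
```

```text
4.7333 [ 0.54715071 -0.40403565  0.0934532 ] 0.01668568731929099 58.60370330574824 [-0.92458125  0.48902605  5.59194291]
5.45 0.01625857468542003 [ 0.11445445  0.90263296 -2.73435974]
7.1417 [ 0.50644886 -0.11404052  0.15728321] 0.016463081308261608 [-0.37626828 -0.40683702 -1.9750339 ]
```

View pics/g.png

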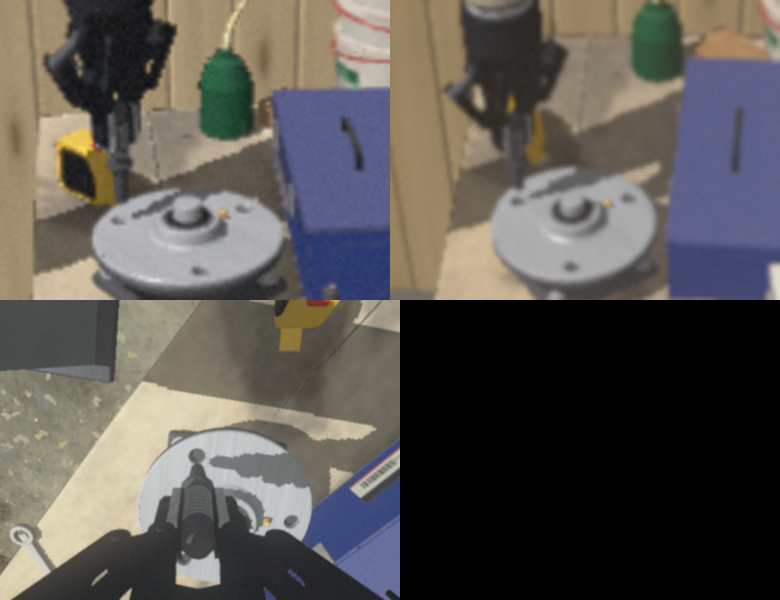

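The pin is held upright. Its tip is at side crop (122,205), scene crop (128,185) and wrist view (197,167), just short of hole a in each.

```bash
python3 - <<'E'
from h import *
s=sense(); print(s["position"])
W=cam("wrist",s)
for n,C,t,h in(("side",cam("side"),(165+122/3,115+205/3),(165+118/3,115+219/3)),("scene",cam("scene"),(165+128/3,110+185/3),(165+127/3,110+201/3)),("wrist",W,(197*1.28,166*1.28),(197*1.28,156*1.28))):
    print(n,"tip",plane(C,[t],.079)[0].round(4),"hole",plane(C,[h],.0583)[0].round(4))
E
```

```text
[ 0.50600868 -0.11363757  0.15685254]
side tip [ 0.5035 -0.1256  0.079 ] hole [ 0.5065 -0.1128  0.0583]
scene tip [ 0.5054 -0.1178  0.079 ] hole [ 0.5025 -0.1178  0.0583]
wrist tip [ 0.5052 -0.1132  0.079 ] hole [ 0.5051 -0.1124  0.0583]
```

```bash
python3 - <<'E'
from h import *
f=lambda t:print(t,(lambda s:(round(s["time_s"],2),s["position"].round(4),s["wrist_force"].round(1)))(sense()))
f("0")
move_l(np.array([.5055,-.1125,.142]),feed=.08); f("above")
r=move_l(np.array([.5055,-.1125,.124]),feed=.025,until_force=4); print(r); f("down")
sleep(.2); f("settled")
E
```

```text
0 (7.29, array([ 0.506 , -0.1136,  0.1569]), array([ 0.8,  0. , -1.1]))
above (7.62, array([ 0.5051, -0.1123,  0.1415]), array([ 0.4,  0.5, -1.4]))
True
down (8.12, array([ 0.5058, -0.1122,  0.1313]), array([-1. ,  0.5,  5.2]))
settled (8.32, array([ 0.5058, -0.1122,  0.1313]), array([-0.1,  0.6,  5.2]))
```

```bash
python3 - <<'E'
from h import *
c=np.array([.5405,-.1682]); z0=.1313; r=.066
P=lambda a,z:np.array([c[0]+r*np.cos(a),c[1]+r*np.sin(a),z])
a=np.radians(122.1)
for i in range(26):
    move_l(P(a,z0+.001),feed=.03)
    a-=.0024/r
    g=move_l(P(a,z0+.001),feed=.04,until_force=20); s1=sense()
    if g: print("drag force",s1["wrist_force"]);break
    h=move_l(P(a,z0-.003),feed=.02,until_force=4); s=sense()
    print(i,round(np.degrees(a),1),round(s["time_s"],2),s["position"].round(4),s1["wrist_force"].round(1),s["wrist_force"].round(1),h)
    if s["position"][2]<z0-.0018: print("FOUND");break
E
```

```text
0 120.0 9.03 [ 0.5076 -0.111   0.1313] [ 0.2 -0.1 -2.1] [-1.7  0.3  6.7] True
1 117.9 9.73 [ 0.5086 -0.1101  0.1313] [-2.5 -1.3 -0.2] [-2.3  0.   7.1] True
2 115.8 10.47 [ 0.5114 -0.1088  0.1313] [-3.2 -0.9 -0.5] [-2.5  0.   7.1] True
3 113.8 11.21 [ 0.5137 -0.1078  0.1313] [-3.7 -0.2 -0.7] [-1.9  0.4  7. ] True
4 111.7 11.94 [ 0.5159 -0.1069  0.1311] [-2.6 -0.8 -0. ] [-1.2 -0.   7.4] True
5 109.6 12.68 [ 0.5182 -0.1061  0.1309] [-3.3 -0.9  0. ] [-1.8 -0.2  7.1] True
6 107.5 13.43 [ 0.5204 -0.1049  0.1295] [-3.8  0.1 -0.5] [ 2.2  0.6 -0.4] True
FOUND
```

```bash
cat > work.py <<'E'
from h import *
def work(xy,z,zend,n,step=.002,thr=6,tz=None):
    bias=np.array([.3,.2]); xy=np.array(xy,float)
    for i in range(n):
        h=move_l(np.array([*xy,max(z-step,zend)]),feed=.025,until_force=thr); s=sense(); F=s["wrist_force"]; zz=s["position"][2]
        print(i,round(s["time_s"],2),s["position"].round(4),xy.round(4),F.round(1),h)
        if zz<zend+.0006: break
        d=np.clip(.00015*(F[:2]-bias),-.0006,.0006)
        xy=xy+d; z=min(z,zz) if not h else zz
        if F[2]>6: z+=.0006
        move_l(np.array([*xy,z]),feed=.02)
    return xy,z
E
python3 - <<'E'
from work import *
xy=np.array([.5207,-.1053])+.0008*np.array([.954,.3])
move_l(np.array([*xy,.1297]),feed=.02)
print(work(xy,.1295,.1018,10))
E
```

```text
0 14.01 [ 0.5214 -0.1048  0.1274] [ 0.5215 -0.1051] [-1.4  0.7 -0.6] False
1 14.51 [ 0.5214 -0.1048  0.1254] [ 0.5212 -0.105 ] [0.2 1.7 0.6] False
2 15.01 [ 0.5214 -0.1047  0.1234] [ 0.5212 -0.1048] [0.4 1.6 0.8] False
3 15.51 [ 0.5214 -0.1045  0.1214] [ 0.5212 -0.1046] [1.7 2.2 1.4] False
4 16.01 [ 0.5214 -0.1043  0.1192] [ 0.5214 -0.1043] [ 1.6  1.8 -0. ] False
5 16.51 [ 0.5215 -0.104   0.1169] [ 0.5216 -0.104 ] [0.2 0.1 0. ] False
6 17.01 [ 0.5216 -0.104   0.1147] [ 0.5216 -0.104 ] [1.3 0.8 0.3] False
7 17.51 [ 0.5217 -0.1039  0.1125] [ 0.5218 -0.1039] [ 0.5  0.4 -0.5] False
8 18.01 [ 0.5217 -0.1038  0.1103] [ 0.5218 -0.1039] [0.5 0.9 0.1] False
9 18.51 [ 0.5218 -0.1038  0.1081] [ 0.5218 -0.1038] [ 0.6  1.1 -1.2] False
(array([ 0.52185505, -0.10366198]), np.float64(0.10808499476172338))
```

```bash
python3 - <<'E'
from work import *
print(work([.5219,-.1037],.1081,.1028,3))
h=move_l(np.array([*sense()["position"][:2],.099]),feed=.02,until_force=6); s=sense(); print(h,s["time_s"],s["position"],s["wrist_force"])
E
```

```text
0 19.01 [ 0.5218 -0.1037  0.1059] [ 0.5219 -0.1037] [ 0.5 -0.3 -0.8] False
1 19.51 [ 0.5217 -0.1037  0.1036] [ 0.5219 -0.1038] [-0.2  0.5 -1. ] False
2 20.01 [ 0.5217 -0.1037  0.1027] [ 0.5219 -0.1037] [-0.4  1.1  0. ] False
(array([ 0.5218572 , -0.10373714]), np.float64(0.10357506409355043))
True 20.2167 [ 0.52215126 -0.10359745  0.10202889] [-0.44695839  0.51392865  5.02512873]
```

```bash
python3 - <<'E'
from h import *
command_gripper(.045,60)
s=sense(); p0=s["position"]; print(s["wrist_force"])
move_l(p0+[0,0,.1],feed=.25)
movep(np.array([.53,-.265,.27]),down(np.radians(9.4))); sleep(.25)
s=sense(); p,d,C=snap("wrist")
np.savez("pics/w3.npz",p=p,d=d,pos=s["position"],R=s["tcp_rot"])
cv2.imwrite("pics/w3.png",cv2.resize(p,(800,600))[:,:,::-1]); print(s["time_s"],s["position"])
E
```

```text
[-0.04110616  0.88839021  0.70714309]
22.1333 [ 0.53028483 -0.26299994  0.26921965]
```

View pics/w3.png

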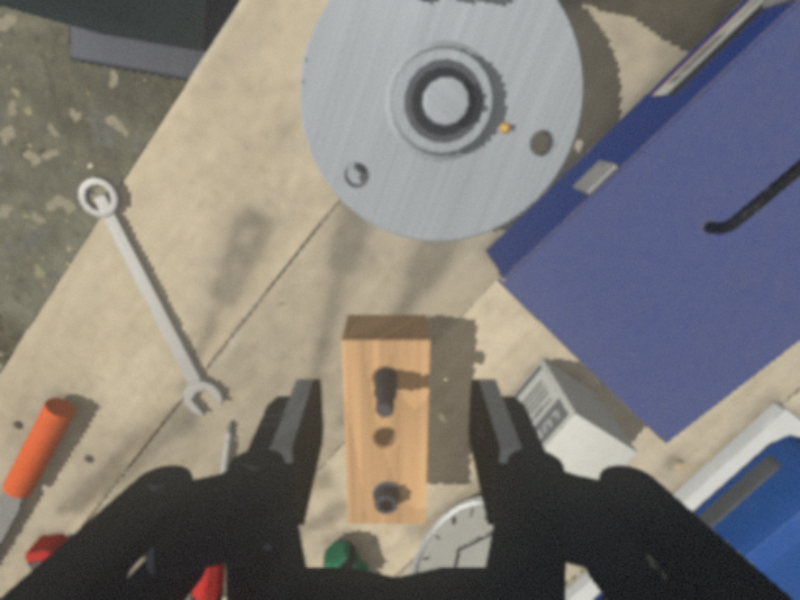

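w3 shows hole b open right through at (357,174), c at (541,143), the shaft at (446,100), and the screw head at (386,488) in the stand.

```bash
python3 - <<'E'
from h import *
z=np.load("pics/w3.npz");C=cam("wrist",dict(position=z["pos"],tcp_rot=z["R"]))
b,c=plane(C,np.array([[357,174],[541,143]])*.64,.0583)[:,:2]; s=plane(C,[[446*.64,100*.64]],.0883)[0,:2]
print(b,c,s,np.hypot(*(b-c)),np.hypot(*(b-s)),np.hypot(*(c-s)))
print("angles",[np.degrees(np.arctan2(*(q-s)[::-1])) for q in(b,c)])
print("screw",plane(C,[[386*.64,485*.64]],.064))
E
```

```text
[ 0.49829281 -0.21770001] [ 0.60531921 -0.18092447] [ 0.54135311 -0.16795158] 0.11316841645253395 0.06579586038641726 0.06526835661901431
angles [np.float64(-130.8781832444685), np.float64(-11.464592444785707)]
screw [[ 0.55236399 -0.43789966  0.064     ]]
```

```bash
python3 - <<'E'
from h import *
R=down(np.radians(9.4))
x=np.array([.555,-.4535])
movep(np.array([*x,.14]),R)
sleep(.1); print(sense()["position"])
h=move_l(np.array([*x,.0765]),feed=.12,until_force=6)
s=sense(); print(h,s["position"],s["wrist_force"])
command_gripper(0,50)
s=sense(); print(s["time_s"],s["position"],s["finger_gap"],s["gripper_force"],s["wrist_force"])
move_l(np.array([*x,.16]),feed=.15)
s=sense(); print(s["finger_gap"],s["wrist_force"])
# above hole b: screw bottom z = TCP - (grasp TCP - .022)
move_l(np.array([.4975,-.2177,.135]),feed=.25)
sleep(.2); s=sense(); print(s["time_s"],s["position"],s["finger_gap"])
w,d,C=snap("wrist"); a,_,_=snap("scene"); sd,_,_=snap("side"); np.savez("pics/w4.npz",p=w,d=d,pos=s["position"],R=s["tcp_rot"])
cr=lambda p,x,y:cv2.resize(p[y:y+100,x:x+130],(390,300),interpolation=cv2.INTER_CUBIC)
cw=cv2.resize(w[160:360,150:360],(400,381),interpolation=cv2.INTER_CUBIC)
o=np.zeros((600,800,3),np.uint8); o[:381,:400]=cw; o[:300,405:795]=cr(a,165,110); o[300:,405:795]=cr(sd,165,115)
cv2.imwrite("pics/w4.png",o[:,:,::-1])
E
```

```text
[ 0.55689357 -0.45157044  0.14190966]
False [ 0.55544068 -0.45373219  0.07707216] [ 0.62661524 -0.00651546  0.17917853]
24.2667 [ 0.55559266 -0.45399182  0.07785298] 0.014523370100123145 48.831785917282104 [-1.54076969  0.15432011  5.44211831]
0.015013865699185754 [ 0.07253268  0.27885583 -0.93683826]
26.3 [ 0.49760743 -0.21905806  0.13499938] 0.015105345804886521
```

View pics/w4.png

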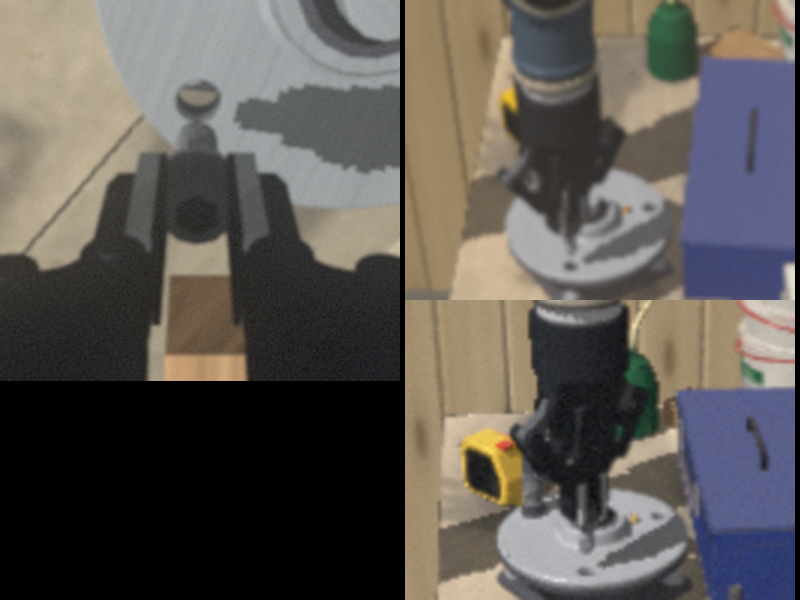

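The screw is held upright. Its lower rim is at w4 crop (198,120), hole b is at (198,100), and the drift is still standing in place.

```bash
python3 - <<'E'
from h import *
z=np.load("pics/w4.npz");C=cam("wrist",dict(position=z["pos"],tcp_rot=z["R"])); s=1.905
q=lambda u,v,h:plane(C,[[150+u/s,160+v/s]],h)[0]
print("rim",q(198,120,.079),"hole",q(198,99,.0583),"head",q(198,214,.121),"tcp",z["pos"])
E
```

```text
rim [ 0.49731328 -0.21571145  0.079     ] hole [ 0.49769714 -0.2176106   0.0583    ] head [ 0.49802359 -0.220904    0.121     ] tcp [ 0.49760743 -0.21905806  0.13499938]
```

```bash
python3 - <<'E'
from work import *
xy=np.array([.4982,-.2158])
move_l(np.array([*xy,.118]),feed=.06); sleep(.1); s=sense(); print(s["time_s"],s["position"],s["wrist_force"])
h=move_l(np.array([*xy,.109]),feed=.025,until_force=4); s=sense(); print(h,s["time_s"],s["position"],s["wrist_force"])
if not h: print(work(xy,.109,.088,12,step=.003,thr=5))
E
```

```text
26.9833 [ 0.49830293 -0.2158153   0.11800139] [-0.06812201  0.07882867 -0.6378923 ]
False 27.4917 [ 0.4981288  -0.21578702  0.10883814] [-1.25500024  0.30225905 -0.60041745]
0 27.76 [ 0.4981 -0.2158  0.1058] [ 0.4982 -0.2158] [ 1.2  0.5 -0.9] False
1 28.27 [ 0.4982 -0.2157  0.1026] [ 0.4983 -0.2158] [-0.5 -0.4 -0.4] False
2 28.79 [ 0.498  -0.2158  0.0994] [ 0.4982 -0.2158] [ 0.2  0.3 -1.1] False
3 29.31 [ 0.498  -0.2158  0.0961] [ 0.4982 -0.2158] [ 0.9 -0.1 -0.8] False
4 29.82 [ 0.4981 -0.2158  0.0929] [ 0.4983 -0.2159] [ 0.6  0.1 -0.5] False
5 30.34 [ 0.4981 -0.2158  0.0897] [ 0.4983 -0.2159] [-0.1  0.5 -0.7] False
6 30.84 [ 0.4981 -0.2158  0.0879] [ 0.4982 -0.2158] [-0.6 -0.2 -0.6] False
(array([ 0.49824794, -0.2158497 ]), np.float64(0.08965267320293366))
```

```bash
python3 - <<'E'
from h import *
p=sense()["position"]
h=move_l(np.array([.4982,-.2158,.083]),feed=.02,until_force=4); s=sense(); print(h,s["position"],s["wrist_force"])
command_gripper(.036,50); print(sense()["finger_gap"])
move_l(sense()["position"]+[0,0,.09],feed=.15)
movep(np.array([.53,-.30,.30]),down(np.radians(9.4)))
movep(np.array([.50,-.20,.32]),down(np.radians(9.4))); sleep(.3)
s=sense(); w,d,C=snap("wrist"); a,_,_=snap("scene"); sd,_,_=snap("side"); X=cloud(C,d)
print(s["time_s"],s["wrist_force"])
for n,q in(("drift",(.5207,-.1046)),("screw",(.498,-.217))):
    m=np.hypot(X[...,0]-q[0],X[...,1]-q[1])<.012; print(n,"top z",np.percentile(X[m][:,2],[50,90,98]))
cr=lambda p,x,y:cv2.resize(p[y:y+100,x:x+130],(390,300),interpolation=cv2.INTER_CUBIC)
o=np.zeros((600,800,3),np.uint8); o[:300,:400]=cv2.resize(w,(400,300)); o[:300,405:795]=cr(a,165,110); o[300:,405:795]=cr(sd,165,115)
cv2.imwrite("pics/end.png",o[:,:,::-1])
E
```

```text
True [ 0.49863293 -0.2160071   0.0860771 ] [-0.56593275 -0.0872622   4.06458035]
0.03580595813152426
33.625 [ 0.06482922 -0.0387827  -0.21993806]
drift top z [0.11528007 0.11776489 0.11855022]
screw top z [0.07103791 0.0726926  0.07374801]
```

View pics/end.png

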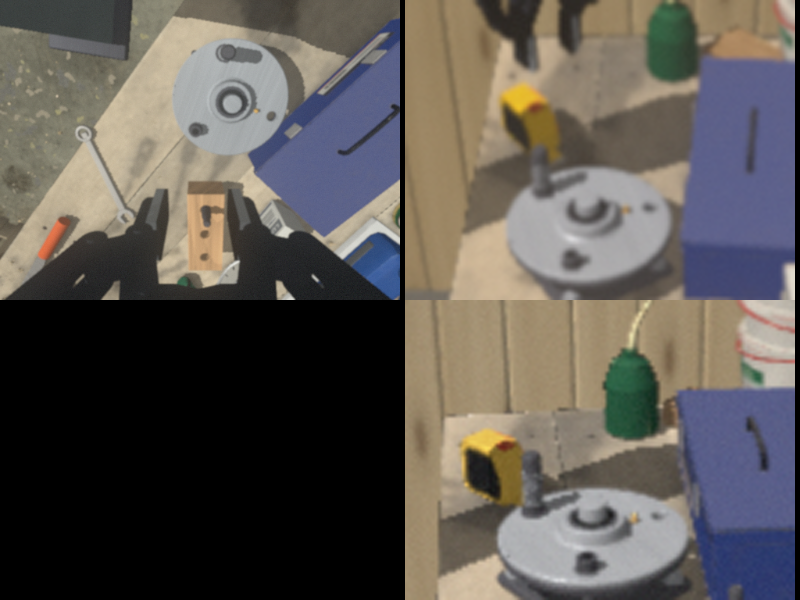

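The last picture shows the drift standing at (540,170) with its shoulder on the cover; its top reads 0.118 m against 0.117 m expected. The screw is seated at (573,260), with its top at 0.0727 m against 0.0723 m expected. The punch is still in the stand.

```bash
python3 -c "
from rig import *
print(finish_job())"
```

```text
the job is handed in; nothing more can be done
None
```

The job is handed in: the drift stands through cover and flange with its shoulder on the cover, the cap screw's washer is down in hole b, and the punch is still in its stand; the arm was clear at about 34 s.

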